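# Top up a sloped flow shelf with screw cartons

### The arm

A 6-joint arm with a two-finger parallel gripper is mounted at the origin on the work surface. World frame = base frame: x ahead of the robot, y to its left, z up, the work surface at z = 0. Lengths are in m, angles in degrees, forces in N, time in s.
With the tool pointing down it reaches from about 0.35 to 0.875 m from the base axis. Payload 4.2 kg.
Tool frame: the origin (TCP) lies on the front face of the gripper's body, between the roots of the fingers; the fingertips stand finger_overhang ahead of it and the grasp point (between the pads) lies 51 mm ahead of it (finger_overhang is the distance from the TCP to the fingertips, in m); z points along the fingers, y is the line along which they close (so a half turn about z gives the same grasp; the last joint's range is limited). The gripper opens to 87 mm and grips with 3 to 60 N. Pads are 19 mm wide; open, the fingers measure 117 mm over their backs; the gripper's body (75 mm by 190 mm) begins 51 mm behind the grasp point.
Start: joints at [90.963, 22.042, 0.453, 0, -68.411, -14.817], TCP at [0.15, 0.607, 0.292] pointing down, gripper open.
Joint ranges: [-179.83, 179.83], [-69.29, 118.12], [-61.27, 80.66], [-181.25, 117.63], [-171.15, -9.14], [-177.46, 177.46]. Speed limits (degrees/s): [159.86, 159.86, 180, 180, 180, 180].

### API

Orientations are given as a 3x3 rotation matrix whose columns are the frame's x, y, z axes.
In Python, from station import sense, capture, camera_model, finish_job, finger_overhang gives the robot as it stands. The module is installed in compiled form; this text tells all that it offers.
- The arm moves only by the tool jog_arm, never from a script. Its argument "rows" is a list that holds one entry, the list of rows, each a list of 4 numbers: the shift along the tool's x, y, z in m, then the turn about the tool's z in rad. A call has 1 to 20 rows; each row shifts and turns the commanded pose from where the row before left it, along the tool's axes as they then stand; what a row does not reach is not made up. A row lasts 1/8 s, in which the tool goes at most 62.5 mm and 10.7 degrees, less where a joint would pass 70% of its speed; a pose out of reach is approached as far as the arm can. A call is refused whole if a number of a shift passes 0.0625 or a number of a turn 0.188, either way. A call with a gripper value outside its range is refused whole. "claw" is the opening, from 0 (shut) to 1 (fully open), set as the call begins (left out, the last holds). The fingers move at their own pace and stop on an object; the grip force is fixed at half the most. Time passes only in rows, so rows that do not move let the fingers close. It gives the time, the measured TCP pose, the force, the opening and the grip force at its end, in the units of the state.
- sense(): the state, without advancing time (a new reading comes with each control period).
- capture(name): name is "side" or "top"; returns the picture (480x640x3 uint8, red, green, blue); there is no depth.
- camera_model(name): a dict with "fovy" (degrees; the focal length in pixels is half the picture's height over the tangent of half this angle, whatever the lens; pixels are square), "cx", "cy" (the principal point, pixels), "k1" (the pictures are not rectified: a ray, as slopes to the right and down, at radius r is drawn at 1 + k1 r^2 times it, then the intrinsics apply), "eye" and "rotation" of the camera in the world. Camera axes: x right, y down, z forward; pixel columns grow to the right and rows downward; lengths in m; the calibration is good to about 2 mm. A picture is of the moment at which its call begins. camera_model takes no time and is no camera call.
- finish_job(): hands the job in; it is judged then, once.
The state is a dict: "time_s": time; "joints": joint angles; "joint_velocities": joint speeds; "effort": joint torques, N m; "tcp_pos": TCP position; "ee_rot": TCP orientation; "wrist_force": force on the tool from outside, world axes, zero at the start; "moment": the same for the moment, N m; "gripper_width": opening from 0.0 (shut) to 1.0 (fully open); "gripper_force": force on a finger pad.
Only numpy, scipy, OpenCV 4.12 (cv2) and the standard library are available. Lean on these libraries where they do the work, as an engineer would, in place of code of your own. Each camera call takes 0.05 s, during which the arm holds its last target. There are 200 camera calls.

### The job

Restock the sloped shelf: put the loose orange carton in the lane behind the orange one and the loose blue carton in the lane behind the blue one, flat, right way up and lengthwise between the lane guides. The orange and blue cartons already on the shelf have hung up short of the back stop, so slide both lanes down until the front carton rests against the stop and the new one rests against it, then let go. Leave the yellow carton and the other things on the bench where they are.

Things in the scene. Friction and masses are not known exactly. Their poses are not given: they have to be found in the camera images.
- shelf: Fixed grey steel flow shelf whose deck slopes 15 degrees down, away from the robot. Origin on the deck, mid-width, at the foot of the back stop's inner face, 30 mm above the bench; x down the slope, y across the lanes, z square to the deck. Three lanes along x, 63 mm wide, centred on y = -90, 0, 90, parted by guides 27 mm wide, 12 high (13 wide at the outer edges).
- stop_top (a point): Middle of the back stop's upper edge, 44 mm above the deck: the stop crosses the low end of all three lanes at the shelf's x = 0. Cartons stay where they are put on the deck; sliding them takes a few newtons of push.
- entry (a point): Middle of the deck's upper edge, at the shelf's x = -295, about 106 mm above the bench, nearest the robot. The lanes are open at this end, where cartons are put in, and open above.
- ticket_orange: The orange lane: a orange-marked ticket on the outer face of the stop and a flat orange sticker (18 x 45 mm) on the deck at the lane's upper end. Fixed, look only. Frame as the shelf's: origin on the deck at the foot of the stop, in the middle of this lane (which lane it is changes).
- ticket_blue: The blue lane: a blue-marked ticket on the outer face of the stop and a flat blue sticker (18 x 45 mm) on the deck at the lane's upper end. Fixed, look only. Frame as the shelf's: origin on the deck at the foot of the stop, in the middle of this lane (which lane it is changes).
- ticket_yellow: The yellow lane: a yellow-marked ticket on the outer face of the stop and a flat yellow sticker (18 x 45 mm) on the deck at the lane's upper end. Fixed, look only. Frame as the shelf's: origin on the deck at the foot of the stop, in the middle of this lane (which lane it is changes).
- orange_old: Orange carton already in one of the lanes, lying lengthwise, short of the stop. 95 mm long (its x), 55 wide (y), 50 high (z), 0.25 to 0.5 kg. Origin at the centre of its underside; z up out of its top. The two ends are alike. Its x points roughly down the slope.
- blue_old: Blue carton already in another lane, lying lengthwise, short of the stop. 95 mm long (its x), 55 wide (y), 50 high (z), 0.25 to 0.5 kg. Origin at the centre of its underside; z up out of its top. The two ends are alike. Its x points roughly down the slope.
- yellow_old: Yellow carton in the third lane, already home against the stop, to be left alone. 95 mm long (its x), 55 wide (y), 50 high (z), 0.25 to 0.5 kg. Origin at the centre of its underside; z up out of its top. The two ends are alike. 
- orange_new: Loose orange carton lying flat, right way up, on the bench to the right of the shelf (-y side). 95 mm long (its x), 55 wide (y), 50 high (z), 0.25 to 0.5 kg. Origin at the centre of its underside; z up out of its top. The two ends are alike. 
- blue_new: Loose blue carton lying flat, right way up, on the bench to the right of the shelf (-y side). 95 mm long (its x), 55 wide (y), 50 high (z), 0.25 to 0.5 kg. Origin at the centre of its underside; z up out of its top. The two ends are alike. 
- spray: Bystander: spray can standing on the bench, 52 mm across, 150 high, origin at the centre of its foot.
- bin: Bystander: small open blue plastic bin with bolts, 160 x 100 x 70 mm high, origin at the centre of its underside.
- tape_measure: Bystander: yellow tape measure, 66 x 36 x 62 mm high, origin at the centre of its underside.
Not all that is in view belongs to the job. Leave any green, pink or red look-alike of the blue_old alone.

How it is judged (in metres and radians):
At the end, for the whole second after the job is handed in: In both the orange and the blue lane: the old carton stands within 5 mm of the back stop, the new one within 5 mm of it on its uphill side, in the same lane, flat on the deck, upright and lengthwise, at rest and let go. The yellow carton and the bystanders are where they were (x of orange_old in the frame of shelf between -0.0525 and -0.044 m and x of orange_new in the frame of orange_old between -0.1 and -0.092 m and y of orange_new in the frame of orange_old between -0.012 and 0.012 m and z of orange_new in the frame of orange_old between -0.006 and 0.006 m and z of orange_old in the frame of shelf between -0.004 and 0.004 m and z of orange_new in the frame of shelf between -0.004 and 0.004 m and angle between the x axis of each of orange_new, orange_old, blue_new, blue_old and the x axis of shelf, either way round below 0.12 rad and angle between the z axis of each of orange_new, blue_new and the z axis of shelf, either way round below 0.06 rad and angle between each of orange_new, blue_new's own z axis and vertical below 0.4 rad and linear speed of each of orange_new, orange_old, blue_new, blue_old below 0.01 m/s and contact force between each of orange_new, orange_old, blue_new, blue_old and the fingers below 0.05 N and x of blue_old in the frame of shelf between -0.0525 and -0.044 m and x of blue_new in the frame of blue_old between -0.1 and -0.092 m and y of blue_new in the frame of blue_old between -0.012 and 0.012 m and z of blue_new in the frame of blue_old between -0.006 and 0.006 m and z of blue_old in the frame of shelf between -0.004 and 0.004 m and z of blue_new in the frame of shelf between -0.004 and 0.004 m and distance of yellow_old from where it was at the start of the episode below 0.01 m and distance of each of spray, bin, tape_measure from where it was at the start of the episode below 0.02 m); the robot touches nothing.
It fails at once if the yellow carton is shifted by more than 10 mm (distance of yellow_old from where it was at the start of the episode above 0.01 m).
It fails at once if a bystander is knocked (moved more than 20 mm or tipped) (distance of any of spray, bin, tape_measure from where it was at the start of the episode above 0.02 m or angle between any of spray, bin, tape_measure's own z axis and vertical above 0.3 rad).
It also fails if it takes over 58 s, if anything falls off the work surface, if the arm or the gripper's body presses on something with over 40 N, if the wrist force passes 120 N, or if a joint passes its speed limit or range.

## Working session

There is one attempt and no reset: what is moved stays moved. The work goes in short steps, Python scripts to look and compute and a tool call to move; the robot and the scene stay as the last step left them, time stands still between calls to the robot, and variables do not carry over. Pictures are saved under pics/ and viewed, at most 10 in all, crops included, and the job is handed in when it is done.

Besides the shell and the picture viewer there is one more tool, called in YAML: its name, and indented under it one key for each argument. jog_arm: Moves the arm, as the interface text tells. Its arguments: {"type":"object","properties":{"rows":{"type":"array"},"claw":{"type":"number"}},"required":["rows"]}

```bash
mkdir -p pics
python3 - <<'E'
from station import *
import cv2,numpy as np
print(finger_overhang)
s=sense();print(s['time_s'],s['tcp_pos'],np.round(s['ee_rot'],4).tolist(),s['gripper_width'])
for n in('side','top'):
    m=camera_model(n);print(n,m)
    cv2.imwrite(f'pics/{n}0.png',cv2.cvtColor(capture(n),cv2.COLOR_RGB2BGR))
E
```

```text
0.0697
0.0 [0.14952704 0.60636841 0.29114524] [[0.9709, -0.2396, -0.0004], [-0.2396, -0.9709, -0.0022], [0.0001, 0.0022, -1.0]] 1.0028482211538268
side {'fovy': 52.445991541754786, 'cx': 306.9853152116771, 'cy': 240.91604074127136, 'k1': -0.08420584032463022, 'eye': array([ 0.03808881, -0.71475414,  0.90663843]), 'rotation': array([[ 0.81095865, -0.40072401,  0.42634062],
       [-0.58495512, -0.53885919,  0.60618337],
       [-0.01317467, -0.74097978, -0.67139809]])}
top {'fovy': 46.52376131785985, 'cx': 310.04486681607017, 'cy': 235.4293567994768, 'k1': -0.04242329191978136, 'eye': array([0.46737227, 0.0184515 , 1.37461062]), 'rotation': array([[ 0.00164073, -0.99674725,  0.08057431],
       [-0.99964259, -0.00378481, -0.02646442],
       [ 0.02668329, -0.08050209, -0.99639722]])}
```

View pics/top0.png

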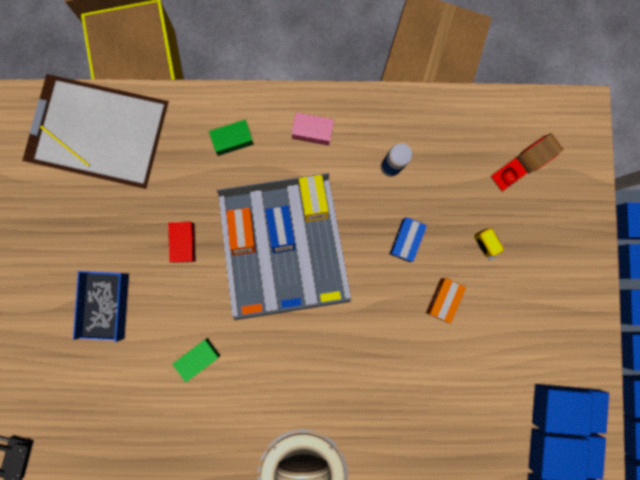

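View pics/side0.png

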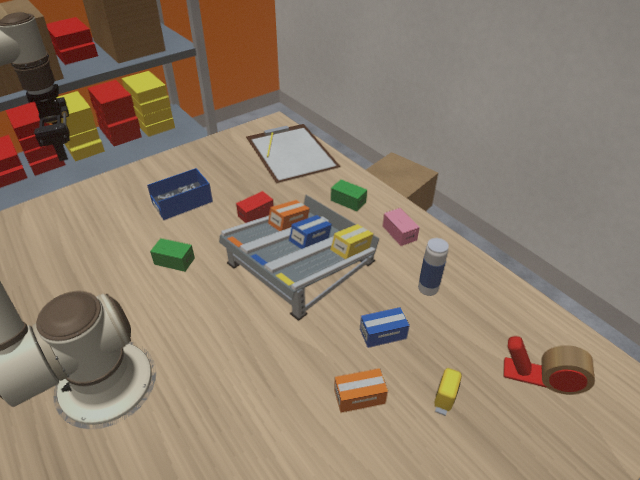

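The top view shows three lanes. Orange is on the left (carton 240,230, sticker 251,309), blue in the middle (281,229; 291,302), and yellow on the right (313,198; 330,296). The loose cartons are blue at (408,240) and orange at (447,300). The spray can is at (397,157), the tape measure at (489,242), and the green, pink and red look-alikes are elsewhere.

Next I'll measure positions and confirm them in one enlarged crop.

```bash
cat > h.py <<'E'
from station import *
import cv2,numpy as np
def K(m):
    f=240/np.tan(np.radians(m['fovy']/2)); return np.array([[f,0,m['cx']],[0,f,m['cy']],[0,0,1.]]),np.array([m['k1'],0,0,0,0.])
def ray(n,uv):
    m=camera_model(n);k,d=K(m)
    # exact inverse of r*(1+k1 r^2) by iterative undistort
    p=cv2.undistortPointsIter(np.array(uv,float).reshape(-1,1,2),k,d,None,None,(3,50,1e-10)).reshape(-1,2)
    return m['eye'],np.c_[p,np.ones(len(p))]@m['rotation'].T
def plane(n,uv,z):
    e,r=ray(n,uv); z=np.asarray(z,float); return e+r*((z-e[2])/r[:,2])[:,None]
def tri(a,b):
    (e1,r1),(e2,r2)=ray('top',a),ray('side',b);r1,r2=r1[0],r2[0]
    t=np.linalg.lstsq(np.c_[r1,-r2],e2-e1,rcond=None)[0]
    p,q=e1+t[0]*r1,e2+t[1]*r2; return (p+q)/2,np.linalg.norm(p-q)
HUE={'orange':(5,18),'blue':(105,125),'yellow':(24,34)}
def blobs(img,c,amin=40):
    h=cv2.cvtColor(img,cv2.COLOR_RGB2HSV);lo,hi=HUE[c]
    m=cv2.inRange(h,(lo,150,60),(hi,255,255))
    n,l,s,ce=cv2.connectedComponentsWithStats(m)
    return [(ce[i].round(1),int(s[i,4]),s[i,:4].tolist()) for i in range(1,n) if s[i,4]>=amin],l
E
python3 - <<'E'
from h import *
T=cv2.imread('pics/top0.png')[:,:,::-1].copy();S=cv2.imread('pics/side0.png')[:,:,::-1].copy()
for n,I,(x0,y0,x1,y1) in (('top',T,(210,160,510,340)),('side',S,(140,180,480,430))):
    for c in HUE:
        for b in blobs(I,c)[0]:
            if x0<b[0][0]<x1 and y0<b[0][1]<y1: print(n,c,b[0],b[1],b[2])
a=cv2.resize(T[170:330,380:510],None,fx=3.5,fy=3.5,interpolation=cv2.INTER_CUBIC)
b=cv2.resize(T[170:330,210:360],None,fx=2.2,fy=3.5,interpolation=cv2.INTER_CUBIC)
cv2.imwrite('pics/crop.png',np.hstack([b,a])[:,:,::-1])
E
```

```text
top orange [240.7 230. ] 712 [227, 208, 28, 47]
top orange [439.  296.5] 484 [426, 277, 27, 41]
top orange [455.  303.7] 330 [444, 284, 22, 40]
top orange [251.5 308.6] 158 [242, 304, 20, 10]
top blue [287.7 225.3] 293 [281, 206, 14, 44]
top blue [271.6 228.2] 308 [265, 208, 15, 45]
top blue [401.2 236.6] 324 [391, 218, 21, 38]
top blue [415.9 242.2] 241 [407, 224, 19, 37]
top blue [290.7 302.4] 154 [281, 298, 20, 10]
top yellow [312.8 194.9] 656 [298, 174, 30, 42]
top yellow [491.5 242. ] 368 [481, 229, 23, 27]
top yellow [329.9 296.2] 159 [320, 291, 21, 11]
side orange [287.7 214.5] 481 [268, 201, 41, 30]
side orange [234.6 241.2] 56 [228, 237, 14, 10]
side orange [357.4 376.1] 343 [335, 369, 47, 18]
side orange [362.4 396.9] 845 [338, 383, 49, 29]
side blue [304.7 221.4] 90 [292, 216, 28, 13]
side blue [315.8 227.9] 130 [302, 222, 29, 13]
side blue [258.5 259.1] 51 [252, 255, 14, 10]
side blue [381.6 314.3] 213 [362, 308, 41, 14]
side blue [387.2 326.4] 274 [366, 319, 42, 15]
side yellow [346.  231.2] 103 [334, 225, 26, 17]
side yellow [358.5 237.3] 139 [345, 231, 28, 14]
side yellow [284.9 279. ] 62 [278, 274, 15, 11]
side yellow [449.5 383.1] 464 [438, 369, 23, 31]
```

View pics/crop.png

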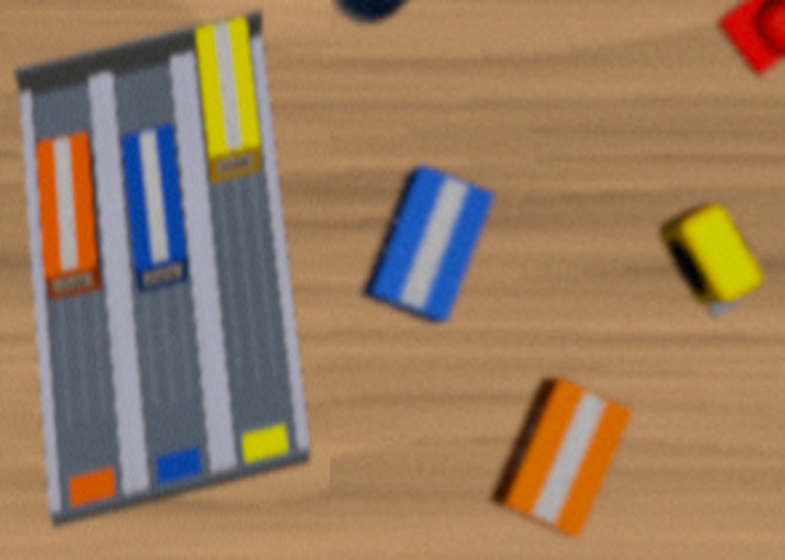

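The crop confirms the picks. The left panel shows the three striped shelf cartons and their stickers. The right panel shows the loose blue carton (408,240) and loose orange carton (447,300), both striped like their shelf mates; the red and green blocks are plain. Next: the poses.

Run:
```python
from h import *
T=cv2.imread('pics/top0.png')[:,:,::-1].copy()
np.set_printoptions(precision=4,suppress=True)
tt=[(251.5,308.6),(290.7,302.4),(329.9,296.2)];ss=[(234.6,241.2),(258.5,259.1),(284.9,279.)]
for a,b in zip(tt,ss): print('sticker tri',*tri(a,b))
P=plane('top',tt,[.102]*3);print(P)
d=P[0]-P[2];print('pitch',np.linalg.norm(d[:2])/2)
yv=d/np.linalg.norm(d); psi=np.arctan2(-yv[0],yv[1]);print('shelf yaw deg',np.degrees(psi))
sx=np.array([np.cos(psi),np.sin(psi)]);sy=np.array([-np.sin(psi),np.cos(psi)])
h=cv2.cvtColor(T,cv2.COLOR_RGB2HSV)
w=cv2.inRange(h,(0,0,150),(179,60,255))
def stripe(x0,y0,x1,y1,name,zs):
    m=np.zeros_like(w);m[y0:y1,x0:x1]=w[y0:y1,x0:x1]
    n,l,s,c=cv2.connectedComponentsWithStats(m);i=1+np.argmax(s[1:,4])
    ys,xs=np.where(l==i);p=np.c_[xs,ys].astype(float)
    Q=plane('top',p,[zs]*len(p))[:,:2];ce=Q.mean(0);ev,V=np.linalg.eigh(np.cov(Q.T));v=V[:,1]
    a=Q@v;bb=Q@V[:,0]
    mid=ce+v*((a.max()+a.min())/2-ce@v)
    print(name,'area',s[i,4],'centre',ce,mid,'yaw',np.degrees(np.arctan2(v[1],v[0]))%180,'len',np.ptp(a),'sd w',ev[0]**.5*12**.5)
    r=(ce-P[1,:2]);print('   rel sticker mid: along',r@sx,'across',r@sy)
stripe(395,222,424,258,'blue_new',.05);stripe(432,280,462,320,'orange_new',.05)
stripe(230,208,252,252,'orange_old',.115);stripe(272,207,292,250,'blue_old',.115);stripe(305,176,322,216,'yellow_old',.09)
# spray top, tape
print('spray foot/top',plane('top',[(399,152),(395,168)],[.15,0]),'tape',plane('top',[(491.5,242)],[.062]))
s=sense();R=s['ee_rot'];print('tool y angle',np.degrees(np.arctan2(R[1,1],R[0,1])))
```

```text
sticker tri [0.4042 0.1165 0.1032] 0.0005531085998083035
sticker tri [0.4185 0.0279 0.1027] 0.00121208306574002
sticker tri [ 0.433  -0.0614  0.1011] 0.002416085948819616
[[ 0.4039  0.1167  0.102 ]
 [ 0.4179  0.0282  0.102 ]
 [ 0.432  -0.0607  0.102 ]]
pitch 0.08982217341717395
shelf yaw deg 9.005153118731766
blue_new area 221 centre [ 0.5671 -0.2546] [ 0.5675 -0.2547] yaw 158.37598803953358 len 0.0906485515574007 sd w 0.014281151532059343
   rel sticker mid: along 0.10309622433224383 across -0.30267863011009727
orange_new area 204 centre [ 0.4208 -0.3452] [ 0.4212 -0.3454] yaw 155.78867024040989 len 0.08881342548415189 sd w 0.013139223884785835
   rel sticker mid: along -0.05565571970030349 across -0.3693216150024893
orange_old area 205 centre [0.5867 0.1451] [0.5868 0.1451] yaw 6.640324819207564 len 0.0810717656898623 sd w 0.012808419382286598
   rel sticker mid: along 0.18502923118461106 across 0.08902423087173039
blue_old area 245 centre [0.5911 0.0541] [0.5918 0.0543] yaw 10.103669285784946 len 0.0845233497863177 sd w 0.015019597520526378
   rel sticker mid: along 0.17505053494003708 across -0.0015366823983500265
yellow_old area 195 centre [ 0.6681 -0.0223] [ 0.6682 -0.0223] yaw 10.18625486905205 len 0.08213461408705736 sd w 0.012851813744056492
   rel sticker mid: along 0.23918073916965424 across -0.08912112356307479
spray foot/top [[ 0.7549 -0.2133  0.15  ]
 [ 0.7491 -0.2311  0.    ]] tape [[ 0.5594 -0.4501  0.062 ]]
tool y angle -103.86174176847597
```

```bash
cat >> h.py <<'E'
def go(x,y,z,yaw):
    s=sense();R=s['ee_rot'];p=s['tcp_pos'];cur=np.degrees(np.arctan2(R[1,1],R[0,1]))
    t=np.radians((cur-yaw+180)%360-180) # tool z is down: positive turn lowers yaw
    c,sn=np.cos(np.radians(yaw)),np.sin(np.radians(yaw))
    yv=np.array([c,sn,0]);zv=np.array([0,0,-1.]);xv=np.cross(yv,zv);d=np.array([x,y,z])-p
    print('t',round(s['time_s'],2),'at',p.round(4),'yaw',cur.round(2),'F',np.round(s['wrist_force'],1),'w',round(s['gripper_width'],3),'| turn',round(t,4),'then tool xyz',np.round([d@xv,d@yv,d@zv],4))
E
python3 -c "
from h import *
go(.567,-.2546,.27,-111.6)"
```

```text
t 0.1 at [0.1496 0.6064 0.2913] yaw -103.86 F [-1.   0.5 -0.3] w 0.995 | turn 0.1351 then tool xyz [0.7051 0.6469 0.0213]
```

jog_arm:
  rows:
    - [[0,0,0,0.135],[0.0415,0.038,0.00125,0],[0.0415,0.038,0.00125,0],[0.0415,0.038,0.00125,0],[0.0415,0.038,0.00125,0],[0.0415,0.038,0.00125,0],[0.0415,0.038,0.00125,0],[0.0415,0.038,0.00125,0],[0.0415,0.038,0.00125,0],[0.0415,0.038,0.00125,0],[0.0415,0.038,0.00125,0],[0.0415,0.038,0.00125,0],[0.0415,0.038,0.00125,0],[0.0415,0.038,0.00125,0],[0.0415,0.038,0.00125,0],[0.0415,0.038,0.00125,0],[0.0415,0.038,0.00125,0],[0.0415,0.038,0.00125,0],[0,0,0,0]]

```text
time_s: 2.48
tcp_pos: [0.5684, -0.2564, 0.2688]
ee_rot: [[0.928, -0.372, -0.003], [-0.372, -0.928, 0.0], [-0.003, 0.001, -1.0]]
wrist_force: [-0.5, 0.9, 0.0]
gripper_width: 0.996
gripper_force: 0.0
```

```bash
python3 -c "
from h import *
go(.567,-.2546,.0887,-111.6)
cv2.imwrite('pics/s1.png',capture('side')[230:430,250:550,::-1].repeat(2,0).repeat(2,1))"
```

```text
t 2.48 at [ 0.5684 -0.2564  0.2688] yaw -111.85 F [-0.5  0.9  0. ] w 0.996 | turn -0.0044 then tool xyz [-0.002  -0.0012  0.1801]
```

View pics/s1.png

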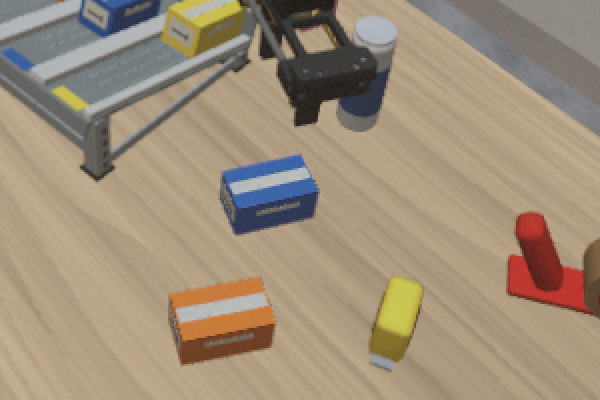

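The crop shows the open gripper high above the blue carton (270,190 in the crop), and the nearby spray can is clear of it. Descending to grip.

jog_arm:
  rows:
    - [[-0.002,-0.001,0.04,-0.004],[0,0,0.05,0],[0,0,0.05,0],[0,0,0.03,0],[0,0,0.01,0],[0,0,0,0]]

```text
time_s: 3.28
tcp_pos: [0.5666, -0.2511, 0.0914]
ee_rot: [[0.932, -0.363, -0.0], [-0.363, -0.932, -0.0], [0.0, 0.0, -1.0]]
wrist_force: [0.6, -0.2, 0.6]
gripper_width: 1.001
gripper_force: 0.0
```

jog_arm:
  claw: 0.4
  rows:
    - [[0,0,0,0],[0,0,0,0],[0,0,0,0],[0,0,0,0],[0,0,0,0],[0,0,0,0]]

```text
time_s: 4.03
tcp_pos: [0.5664, -0.2523, 0.0916]
ee_rot: [[0.931, -0.364, 0.0], [-0.364, -0.931, -0.001], [0.0, 0.001, -1.0]]
wrist_force: [-1.5, -3.6, 4.4]
gripper_width: 0.628
gripper_force: 30.0
```

```bash
python3 -c "
from h import *
go(.567,-.2546,.27,-81)"
```

```text
t 4.03 at [ 0.5664 -0.2523  0.0916] yaw -111.35 F [-1.5 -3.6  4.4] w 0.628 | turn -0.5297 then tool xyz [ 0.0003  0.0023 -0.1784]
```

jog_arm:
  rows:
    - [[0,0,-0.03,0],[0,0,-0.05,0],[0,0,-0.05,-0.1],[0,0,-0.03,-0.16],[0,0,0,-0.16],[0,0,0,-0.11],[0,0,0,0]]

```text
time_s: 4.9
tcp_pos: [0.566, -0.251, 0.2493]
ee_rot: [[0.988, 0.155, -0.002], [0.155, -0.988, 0.002], [-0.002, -0.002, -1.0]]
wrist_force: [0.1, 0.0, -3.7]
gripper_width: 0.624
gripper_force: 30.0
```

```bash
python3 -c "
from h import *
go(.4722,.0368,.22,-81)"
```

```text
t 4.9 at [ 0.566  -0.251   0.2493] yaw -81.08 F [ 0.1  0.  -3.7] w 0.624 | turn -0.0015 then tool xyz [-0.0476 -0.2989  0.0293]
```

jog_arm:
  rows:
    - [[-0.008,-0.05,0,-0.0015],[-0.008,-0.05,0,0],[-0.008,-0.05,0,0],[-0.008,-0.05,0,0],[-0.008,-0.05,0.01,0],[-0.0076,-0.0489,0.019,0],[0,0,0,0],[0,0,0,0]]

```text
time_s: 5.9
tcp_pos: [0.4724, 0.0361, 0.2218]
ee_rot: [[0.987, 0.158, -0.0], [0.158, -0.987, -0.0], [-0.0, 0.0, -1.0]]
wrist_force: [-0.3, -0.3, -3.1]
gripper_width: 0.629
gripper_force: 30.0
```

```bash
python3 -c "
from h import *
go(.4722,.0368,.195,-81)
T=capture('top');S=capture('side')
a=cv2.resize(T[170:330,210:360],None,fx=3,fy=3,interpolation=2);b=cv2.resize(S[190:350,190:300],None,fx=3,fy=3,interpolation=2)
cv2.imwrite('pics/p2.png',np.hstack([a,b])[:,:,::-1]);cv2.imwrite('pics/t2.png',T[:,:,::-1]);cv2.imwrite('pics/sd2.png',S[:,:,::-1])"
```

```text
t 5.9 at [0.4724 0.0361 0.2218] yaw -80.92 F [-0.3 -0.3 -3.1] w 0.629 | turn 0.0013 then tool xyz [-0.     -0.0007  0.0268]
```

View pics/p2.png

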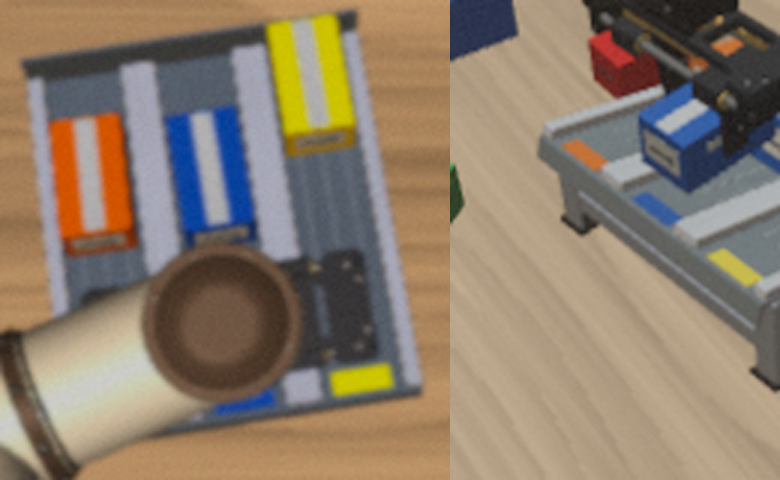

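The held blue carton is level above the middle lane, with its near end visible in the side view at about (255–268, 229–253) px. I'll check its lateral position against the lane from those corners.

```bash
python3 -c "
from h import *
np.set_printoptions(precision=4,suppress=True)
S=cv2.imread('pics/sd2.png')[:,:,::-1].copy()
h=cv2.cvtColor(S,cv2.COLOR_RGB2HSV)
m=cv2.inRange(h,(100,110,30),(130,255,255));m[:,:250]=0;m[:225]=0;m[256:]=0;m[:,300:]=0
for r in range(226,256,2):
    x=np.where(m[r])[0]
    if len(x):print(r,x.min(),x.max(),end='; ')
sx=np.array([np.cos(np.radians(9)),np.sin(np.radians(9))]);sy=np.array([-sx[1],sx[0]])
tcp=np.array([.4724,.0361])
Q=plane('side',[(255,240),(267.7,253.3),(253.3,229.3),(269.3,236.7)],[.1302,.1302,.1802,.1802])[:,:2]-tcp
print(Q@sx,Q@sy)
"
```

```text
226 255 277; 228 253 298; 230 253 299; 232 254 297; 234 258 297; 236 261 295; 238 264 292; 240 267 294; 242 255 297; 244 256 299; 246 259 299; 248 262 277; 250 264 274; 252 267 271; 254 255 255; [-0.0342 -0.0434 -0.0462 -0.0375] [ 0.0326 -0.0237  0.0179 -0.0275]
```

Corner readings average within a couple of mm of the TCP line, inside the 4 mm clearance. I'll go down to contact and press it flat so the carton pivots in the pads.

jog_arm:
  rows:
    - [[0,-0.0005,0.012,0.001],[0,0,0.012,0],[0,0,0.004,0],[0,0,0.003,0],[0,0,0,0]]

```text
time_s: 6.62
tcp_pos: [0.4723, 0.0362, 0.1913]
ee_rot: [[0.988, 0.157, 0.0], [0.157, -0.988, -0.0], [0.0, 0.0, -1.0]]
wrist_force: [-0.4, -0.9, -0.6]
gripper_width: 0.631
gripper_force: 30.0
```

jog_arm:
  rows:
    - [[0,0,0.003,0],[0,0,0.003,0],[0,0,0,0]]

```text
time_s: 7.0
tcp_pos: [0.4748, 0.0368, 0.1866]
ee_rot: [[0.987, 0.159, 0.007], [0.159, -0.987, 0.001], [0.007, 0.0, -1.0]]
wrist_force: [4.5, -2.7, 4.5]
gripper_width: 0.628
gripper_force: 30.0
```

jog_arm:
  rows:
    - [[0,0,0.002,0],[0,0,0.002,0],[0,0,0.002,0],[0,0,0,0]]

```text
time_s: 7.5
tcp_pos: [0.4765, 0.0372, 0.1815]
ee_rot: [[0.987, 0.16, 0.011], [0.16, -0.987, 0.002], [0.011, -0.0, -1.0]]
wrist_force: [8.7, -3.4, 4.7]
gripper_width: 0.627
gripper_force: 30.0
```

```bash
python3 -c "
from h import *
go(.4722,.0368,.1805,-81)
S=capture('side')
cv2.imwrite('pics/p3.png',cv2.resize(S[180:320,200:400],None,fx=3,fy=3,interpolation=2)[:,:,::-1])"
```

```text
t 7.5 at [0.4765 0.0372 0.1815] yaw -80.82 F [ 8.7 -3.4  4.7] w 0.627 | turn 0.0031 then tool xyz [-0.0043 -0.0002  0.001 ]
```

View pics/p3.png

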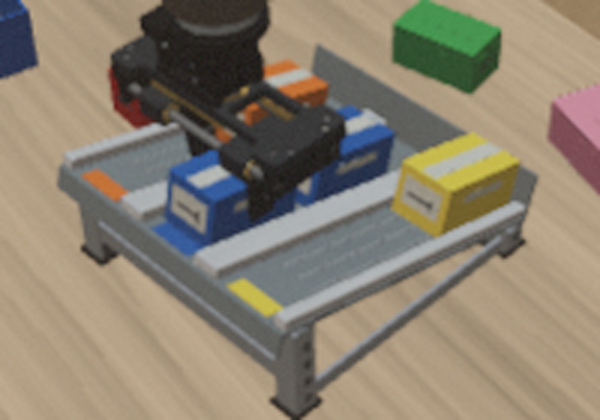

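The side view shows the new blue carton sitting between the guides behind the old one, nearly flat. I'll press a touch more and slide down the slope.

jog_arm:
  rows:
    - [[0,0,0.002,0.003],[0.0058,0,0.00155,0],[0.0058,0,0.00155,0],[0.0058,0,0.00155,0],[0.0058,0,0.00155,0],[0.0058,0,0.00155,0],[0.0058,0,0.00155,0],[0,0,0,0]]

```text
time_s: 8.55
tcp_pos: [0.5064, 0.0413, 0.1711]
ee_rot: [[0.988, 0.155, 0.0], [0.155, -0.988, -0.001], [0.0, 0.001, -1.0]]
wrist_force: [-8.1, -2.3, 23.3]
gripper_width: 0.63
gripper_force: 30.0
```

jog_arm:
  rows:
    - [[0.0058,0,0.00155,0],[0.0058,0,0.00155,0],[0.0058,0,0.00155,0],[0.0058,0,0.00155,0],[0.0058,0,0.00155,0],[0,0,0,0]]

```text
time_s: 9.3
tcp_pos: [0.5349, 0.0457, 0.1634]
ee_rot: [[0.988, 0.155, 0.0], [0.155, -0.988, -0.001], [0.0, 0.001, -1.0]]
wrist_force: [-8.5, -3.4, 21.7]
gripper_width: 0.63
gripper_force: 30.0
```

```bash
python3 -c "
from h import *
go(.4765+.0885*.966*.988,.0372+.0885*.966*.157,.1805-.0885*.259,-81)"
```

```text
t 9.3 at [0.5349 0.0457 0.1634] yaw -81.1 F [-8.5 -3.4 21.7] w 0.63 | turn -0.0017 then tool xyz [ 0.0265 -0.0008  0.0058]
```

jog_arm:
  rows:
    - [[0.0058,0,0.0014,0],[0.0058,0,0.0014,0],[0.0058,0,0.0014,0],[0.0039,0,0.0009,0],[0,0,0,0]]

```text
time_s: 9.93
tcp_pos: [0.5557, 0.049, 0.1578]
ee_rot: [[0.988, 0.155, -0.0], [0.155, -0.988, -0.001], [-0.001, 0.001, -1.0]]
wrist_force: [-7.6, -0.8, 18.7]
gripper_width: 0.624
gripper_force: 30.0
```

jog_arm:
  rows:
    - [[0.002,0,0.0005,0],[0.002,0,0.0005,0],[0,0,0,0]]

```text
time_s: 10.3
tcp_pos: [0.5587, 0.0496, 0.157]
ee_rot: [[0.988, 0.155, -0.003], [0.155, -0.988, -0.001], [-0.003, 0.001, -1.0]]
wrist_force: [-10.2, -1.5, 20.8]
gripper_width: 0.631
gripper_force: 30.0
```

jog_arm:
  rows:
    - [[0.002,0,0.0005,0],[0,0,0,0]]

```text
time_s: 10.55
tcp_pos: [0.5591, 0.0496, 0.1569]
ee_rot: [[0.988, 0.155, -0.006], [0.155, -0.988, -0.002], [-0.007, 0.001, -1.0]]
wrist_force: [-15.8, -1.5, 27.7]
gripper_width: 0.627
gripper_force: 30.0
```

jog_arm:
  rows:
    - [[0.002,0,0.0003,0],[0,0,0,0]]

```text
time_s: 10.8
tcp_pos: [0.5595, 0.0497, 0.1568]
ee_rot: [[0.988, 0.155, -0.01], [0.155, -0.988, -0.003], [-0.011, 0.001, -1.0]]
wrist_force: [-19.9, -0.5, 31.8]
gripper_width: 0.627
gripper_force: 30.0
```

jog_arm:
  claw: 0.8
  rows:
    - [[0,0,0,0],[0,0,0,0],[0,0,-0.003,0],[0,0,-0.02,0],[0,0,-0.05,0],[0,0,-0.05,0],[0,0,0,0]]

```text
time_s: 11.68
tcp_pos: [0.5664, 0.0513, 0.2806]
ee_rot: [[0.988, 0.155, 0.01], [0.155, -0.988, 0.003], [0.01, -0.001, -1.0]]
wrist_force: [0.3, -0.0, -0.6]
gripper_width: 0.802
gripper_force: 0.0
```

```bash
python3 -c "
from h import *
go(.4208,-.3452,.27,-114.2)"
```

```text
t 11.68 at [0.5664 0.0513 0.2806] yaw -81.11 F [ 0.3 -0.  -0.6] w 0.802 | turn 0.5775 then tool xyz [0.0298 0.4213 0.0106]
```

jog_arm:
  claw: 1.0
  rows:
    - [[0,0,0,0.145],[0,0,0,0.145],[0,0,0,0.145],[0,0,0,0.1425],[0.0037,0.0527,0.001,0],[0.0037,0.0527,0.001,0],[0.0037,0.0527,0.001,0],[0.0037,0.0527,0.001,0],[0.0037,0.0527,0.001,0],[0.0037,0.0527,0.001,0],[0.0037,0.0527,0.001,0],[0.0037,0.0527,0.001,0],[0,0,0,0]]

```text
time_s: 13.3
tcp_pos: [0.4166, -0.3484, 0.2663]
ee_rot: [[0.91, -0.415, -0.003], [-0.415, -0.91, 0.001], [-0.003, -0.0, -1.0]]
wrist_force: [0.3, -1.2, -0.6]
gripper_width: 0.999
gripper_force: 0.0
```

```bash
python3 -c "
from h import *
go(.4208,-.3452,.090,-114.2)
T=capture('top');S=capture('side')
a=cv2.resize(T[160:330,210:360],None,fx=2.5,fy=2.5,interpolation=2);b=cv2.resize(S[180:350,220:390],None,fx=2.5,fy=2.5,interpolation=2)
cv2.imwrite('pics/p4.png',np.hstack([a,b])[:,:,::-1]);cv2.imwrite('pics/t4.png',T[:,:,::-1]);cv2.imwrite('pics/sd4.png',S[:,:,::-1])"
```

```text
t 13.3 at [ 0.4166 -0.3484  0.2663] yaw -114.54 F [ 0.3 -1.2 -0.6] w 0.999 | turn -0.006 then tool xyz [ 0.0026 -0.0046  0.1763]
```

View pics/p4.png

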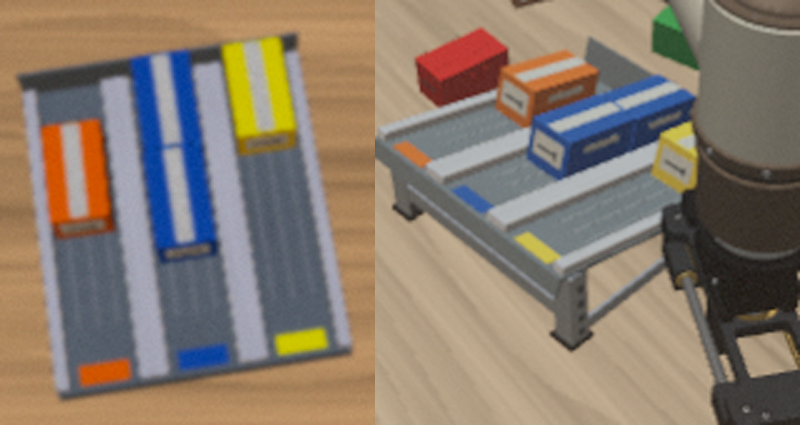

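The blue pair now lies flat in the middle lane, flush against the stop and each other. In the crop the joint is at (172,143) and the end face at (187,253). Now the orange carton.

jog_arm:
  rows:
    - [[0.0026,-0.0046,0.04,-0.006],[0,0,0.05,0],[0,0,0.05,0],[0,0,0.027,0],[0,0,0.009,0],[0,0,0,0]]

```text
time_s: 14.15
tcp_pos: [0.4231, -0.3422, 0.0921]
ee_rot: [[0.915, -0.403, -0.0], [-0.403, -0.915, -0.0], [-0.0, 0.0, -1.0]]
wrist_force: [0.2, -0.6, 0.9]
gripper_width: 1.004
gripper_force: 0.0
```

jog_arm:
  claw: 0.4
  rows:
    - [[0,0,0,0],[0,0,0,0],[0,0,0,0],[0,0,0,0],[0,0,0,0],[0,0,0,0]]

```text
time_s: 14.9
tcp_pos: [0.4226, -0.3433, 0.0927]
ee_rot: [[0.915, -0.405, 0.001], [-0.405, -0.915, -0.001], [0.001, 0.001, -1.0]]
wrist_force: [-2.7, -3.6, 5.8]
gripper_width: 0.634
gripper_force: 30.0
```

```bash
python3 -c "
from h import *
go(.4208,-.3452,.25,-81)"
```

```text
t 14.9 at [ 0.4226 -0.3433  0.0927] yaw -113.86 F [-2.7 -3.6  5.8] w 0.634 | turn -0.5736 then tool xyz [-0.0021  0.0016 -0.1573]
```

jog_arm:
  rows:
    - [[0,0,-0.03,0],[0,0,-0.05,0],[0,0,-0.05,-0.1],[0,0,-0.03,-0.17],[0,0,0,-0.17],[0,0,0,-0.1336],[0,0,0,0]]

```text
time_s: 15.78
tcp_pos: [0.422, -0.3421, 0.2508]
ee_rot: [[0.988, 0.154, -0.002], [0.154, -0.988, 0.002], [-0.001, -0.002, -1.0]]
wrist_force: [-0.2, -0.6, -3.0]
gripper_width: 0.627
gripper_force: 30.0
```

```bash
python3 -c "
from h import *
go(.4582,.1253,.22,-81)"
```

```text
t 15.78 at [ 0.422  -0.3421  0.2508] yaw -81.13 F [-0.2 -0.6 -3. ] w 0.627 | turn -0.0023 then tool xyz [ 0.1089 -0.4559  0.0308]
```

jog_arm:
  rows:
    - [[0.0109,-0.0456,0,-0.0023],[0.0109,-0.0456,0,0],[0.0109,-0.0456,0,0],[0.0109,-0.0456,0,0],[0.0109,-0.0456,0,0],[0.0109,-0.0456,0,0],[0.0109,-0.0456,0,0],[0.0109,-0.0456,0,0],[0.0109,-0.0456,0.01,0],[0.0109,-0.0456,0.02,0],[0,0,0,0],[0,0,0,0]]

```text
time_s: 17.27
tcp_pos: [0.4575, 0.1247, 0.2215]
ee_rot: [[0.988, 0.158, -0.002], [0.158, -0.988, -0.001], [-0.002, 0.0, -1.0]]
wrist_force: [-0.3, -0.4, -1.9]
gripper_width: 0.63
gripper_force: 30.0
```

```bash
python3 -c "
from h import *
go(.4582,.1253,.1925,-81)"
```

```text
t 17.27 at [0.4575 0.1247 0.2215] yaw -80.94 F [-0.3 -0.4 -1.9] w 0.63 | turn 0.0011 then tool xyz [ 0.0008 -0.0005  0.029 ]
```

jog_arm:
  rows:
    - [[0,-0.0005,0.012,0.001],[0,0,0.012,0],[0,0,0.004,0],[0,0,0.003,0],[0,0,0.003,0],[0,0,0.003,0],[0,0,0,0]]

```text
time_s: 18.15
tcp_pos: [0.4605, 0.1254, 0.1871]
ee_rot: [[0.987, 0.16, 0.007], [0.16, -0.987, 0.001], [0.007, 0.0, -1.0]]
wrist_force: [5.3, -4.8, 4.8]
gripper_width: 0.631
gripper_force: 30.0
```

jog_arm:
  rows:
    - [[0,0,0.002,0],[0,0,0.002,0],[0,0,0.002,0],[0,0,0,0]]

```text
time_s: 18.65
tcp_pos: [0.462, 0.1259, 0.182]
ee_rot: [[0.987, 0.161, 0.011], [0.16, -0.987, 0.002], [0.011, -0.0, -1.0]]
wrist_force: [7.3, -4.4, 5.8]
gripper_width: 0.631
gripper_force: 30.0
```

```bash
python3 -c "
from h import *
go(.4582,.1253,.1805,-81)
S=capture('side')
cv2.imwrite('pics/p5.png',cv2.resize(S[180:320,200:400],None,fx=3,fy=3,interpolation=2)[:,:,::-1])"
```

```text
t 18.65 at [0.462  0.1259 0.182 ] yaw -80.76 F [ 7.3 -4.4  5.8] w 0.631 | turn 0.0041 then tool xyz [-0.0039  0.      0.0015]
```

View pics/p5.png

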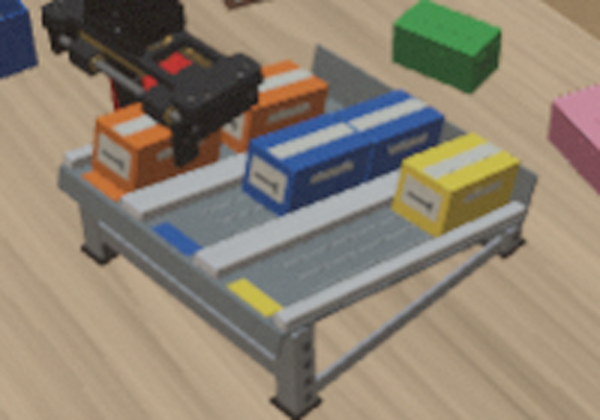

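The new orange carton sits between its guides behind the old one (near end at 110,160 in the crop), the same as blue did. Now the same slide; the blue one stopped after about 83 mm of travel along x.

jog_arm:
  rows:
    - [[0,0,0.002,0.004],[0.0058,0,0.00155,0],[0.0058,0,0.00155,0],[0.0058,0,0.00155,0],[0.0058,0,0.00155,0],[0.0058,0,0.00155,0],[0.0058,0,0.00155,0],[0,0,0,0]]

```text
time_s: 19.7
tcp_pos: [0.4944, 0.132, 0.1714]
ee_rot: [[0.988, 0.155, 0.007], [0.155, -0.988, 0.003], [0.007, -0.002, -1.0]]
wrist_force: [-4.4, 3.0, 15.9]
gripper_width: 0.629
gripper_force: 30.0
```

jog_arm:
  rows:
    - [[0.0058,0,0.00155,0],[0.0058,0,0.00155,0],[0.0058,0,0.00155,0],[0.0058,0,0.00155,0],[0.0058,0,0.00155,0],[0,0,0,0]]

```text
time_s: 20.45
tcp_pos: [0.5221, 0.1349, 0.1641]
ee_rot: [[0.988, 0.155, 0.004], [0.155, -0.988, 0.0], [0.004, 0.0, -1.0]]
wrist_force: [-6.6, -3.3, 19.1]
gripper_width: 0.625
gripper_force: 30.0
```

jog_arm:
  rows:
    - [[0.0058,0,0.0014,0],[0.0058,0,0.0014,0],[0.0058,0,0.0014,0],[0.0039,0,0.0009,0],[0,0,0,0]]

```text
time_s: 21.08
tcp_pos: [0.5428, 0.138, 0.1585]
ee_rot: [[0.988, 0.154, 0.003], [0.154, -0.988, 0.0], [0.003, 0.0, -1.0]]
wrist_force: [-6.2, -3.1, 16.2]
gripper_width: 0.627
gripper_force: 30.0
```

jog_arm:
  rows:
    - [[0.002,0,0.0005,0],[0.002,0,0.0005,0],[0,0,0,0]]

```text
time_s: 21.45
tcp_pos: [0.5463, 0.1386, 0.1576]
ee_rot: [[0.988, 0.154, 0.002], [0.154, -0.988, -0.0], [0.002, 0.0, -1.0]]
wrist_force: [-7.5, -3.1, 17.2]
gripper_width: 0.632
gripper_force: 30.0
```

jog_arm:
  rows:
    - [[0.002,0,0.0005,0],[0,0,0,0]]

```text
time_s: 21.7
tcp_pos: [0.5474, 0.1387, 0.1573]
ee_rot: [[0.988, 0.154, 0.0], [0.154, -0.988, -0.001], [0.0, 0.001, -1.0]]
wrist_force: [-10.8, -2.0, 20.6]
gripper_width: 0.63
gripper_force: 30.0
```

jog_arm:
  rows:
    - [[0.002,0,0.0005,0],[0.002,0,0.0004,0],[0,0,0,0]]

```text
time_s: 22.08
tcp_pos: [0.5482, 0.1388, 0.157]
ee_rot: [[0.988, 0.154, -0.007], [0.154, -0.988, -0.003], [-0.008, 0.002, -1.0]]
wrist_force: [-22.0, 0.8, 31.4]
gripper_width: 0.628
gripper_force: 30.0
```

jog_arm:
  claw: 0.8
  rows:
    - [[0,0,0,0],[0,0,0,0],[0,0,-0.003,0],[0,0,-0.02,0],[0,0,-0.05,0],[0,0,-0.05,0],[-0.06,-0.01,0,0],[-0.06,-0.05,0,0],[0,-0.06,0,0],[0,-0.06,0,0],[0,-0.06,0,0],[0,-0.06,0,0],[0,0,0,0],[0,0,0,0]]

```text
time_s: 23.82
tcp_pos: [0.4005, 0.4098, 0.2748]
ee_rot: [[0.988, 0.154, -0.001], [0.154, -0.988, -0.001], [-0.001, 0.001, -1.0]]
wrist_force: [0.0, 0.1, -0.4]
gripper_width: 0.798
gripper_force: 0.0
```

Run:
```python
from h import *
go(.5,.3,.28,-81)
T=capture('top');S=capture('side')
a=cv2.resize(T[160:330,210:360],None,fx=2.5,fy=2.5,interpolation=2);b=cv2.resize(S[180:350,220:390],None,fx=2.5,fy=2.5,interpolation=2)
cv2.imwrite('pics/p6.png',np.hstack([a,b])[:,:,::-1])
h=cv2.cvtColor(T,cv2.COLOR_RGB2HSV);w=cv2.inRange(h,(0,0,150),(179,60,255))
sx=np.array([np.cos(np.radians(9)),np.sin(np.radians(9))]);sy=np.array([-sx[1],sx[0]]);O=np.array([.6866,.0708])
for nm,m in(('orange',T[170:260,222:257]),):pass
for c in HUE:
    for b in blobs(T,c)[0]:
        if 215<b[0][0]<340 and 165<b[0][1]<280: print(c,b)
```

```text
t 23.82 at [0.4005 0.4098 0.2748] yaw -81.15 F [ 0.   0.1 -0.4] w 0.798 | turn -0.0027 then tool xyz [ 0.0811  0.124  -0.0052]
orange (array([240.5, 227. ]), 1388, [223, 185, 35, 86])
blue (array([286.8, 219.5]), 566, [278, 181, 18, 80])
blue (array([270.7, 221.7]), 594, [262, 183, 19, 82])
yellow (array([312.8, 195. ]), 651, [298, 175, 30, 41])
```

View pics/p6.png

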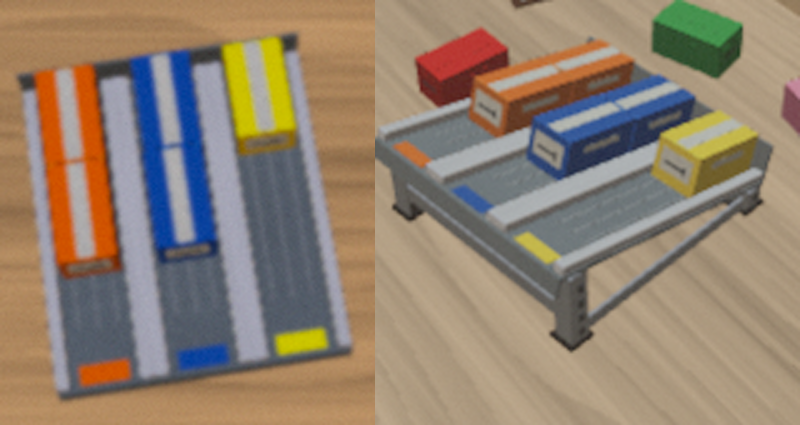

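Both pairs are flat in their lanes and flush with the stop, with closed joints at crop (75,160) for orange and (172,145) for blue. Their far ends line up with the yellow carton, which hasn't moved (312.8,195 px). The gripper is clear, so I'm handing in.

```bash
python3 -c "
from station import *
print(finish_job())"
```

```text
the job is handed in; nothing more can be done
None
```

The job is handed in at about 24 s, and the verdict wasn't shown. In the final pictures, both loose cartons lie flat in their lanes, each lane is slid home against the stop, and the yellow carton is where it was. The bystanders were not re-measured at the end.

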